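# Put the pocket torches into the revolving display stand

### The job

Put every pocket torch lying on the market table into the revolving display stand, each pressed fully home in a spring clip of its own with its lens pointing outward. Only the clip at the opening can be loaded, so turn the turret by its knob to bring up the next empty one; at the end all torches must be under the clear cover, with an empty clip standing in the opening and the turret resting in a detent. Leave the other goods on the table where they are.

Things in the scene. Friction and masses are not known exactly. Their poses are not given: they have to be found in the camera images.
- torch0: pocket torch (may be absent), aluminium, 126 mm long, 90 g: round barrel 20 mm thick, 84 mm long, between a hexagonal head (26 mm long, 24 mm across flats, 27.7 over corners, lens in its end) and a dark hexagonal tail cap (16 mm long, same flats). Origin on the axis at the middle of the barrel; x points to the lens. Lies on its flats: axis 12 mm above the table
- torch0_lens (a point): middle of the lens face of that torch, on its axis, 68 mm from the origin
- torch1: pocket torch (may be absent), aluminium, 126 mm long, 90 g: round barrel 20 mm thick, 84 mm long, between a hexagonal head (26 mm long, 24 mm across flats, 27.7 over corners, lens in its end) and a dark hexagonal tail cap (16 mm long, same flats). Origin on the axis at the middle of the barrel; x points to the lens. Lies on its flats: axis 12 mm above the table
- torch1_lens (a point): middle of the lens face of that torch, on its axis, 68 mm from the origin
- torch2: pocket torch (may be absent), aluminium, 126 mm long, 90 g: round barrel 20 mm thick, 84 mm long, between a hexagonal head (26 mm long, 24 mm across flats, 27.7 over corners, lens in its end) and a dark hexagonal tail cap (16 mm long, same flats). Origin on the axis at the middle of the barrel; x points to the lens. Lies on its flats: axis 12 mm above the table
- torch2_lens (a point): middle of the lens face of that torch, on its axis, 68 mm from the origin
- torch3: pocket torch (may be absent), aluminium, 126 mm long, 90 g: round barrel 20 mm thick, 84 mm long, between a hexagonal head (26 mm long, 24 mm across flats, 27.7 over corners, lens in its end) and a dark hexagonal tail cap (16 mm long, same flats). Origin on the axis at the middle of the barrel; x points to the lens. Lies on its flats: axis 12 mm above the table
- torch3_lens (a point): middle of the lens face of that torch, on its axis, 68 mm from the origin
- stand: fixed stand. Origin on the turret's axis at table height; the opening faces its -x. A clear cover (underside 101, top 105 mm above the table) spans x -110 to 175 and y -175 to 175 mm, less the strip |y| < 75 mm, which is open for x < 75 mm. So only the place at the front (-x) can be loaded from above. Posts at x -102 and 167, y +-167 mm, rise to 107 mm
- opening (a point): fixed point on the stand: middle of the barrel of a torch clipped in the place at the opening (76 mm above the table, 95 mm in front of the turret's axis)
- turret: round deck, radius 170 mm, top 50 mm above the table; turns without end either way about its vertical axis (origin on it at table height; x turns with it). A spring detent, about 0.25 N m, pulls it into six positions, its x axis at multiples of 60 degrees to the stand's x axis; let go past half-way it snaps on to the next
- knob (a point): middle of the black bar-shaped knob on the turret's axis, 131 mm above the table. The bar is 60 mm long along the turret's x axis, 14 mm thick, 32 mm high (115 to 147 mm above the table), on a 16 mm post; pinch it from above across its thickness and turn
- clip0 (a point): clip 0, 0 deg anticlockwise from the turret's x. Origin: middle of a clipped barrel, 26 mm above deck, 95 mm from turret axis; x outward along the barrel, z up. Spring fingers at both sides (y), tabs at 25-37 mm along +x and -x (50 mm free between); flares to 18 mm above, 13 mm aside; throat 15 mm wide, 7.6 mm above origin. Barrel snaps in pressed down by 10-20 N; +-5 mm play along x
- clip1 (a point): clip 1, 60 deg anticlockwise from the turret's x. Origin: middle of a clipped barrel, 26 mm above deck, 95 mm from turret axis; x outward along the barrel, z up. Spring fingers at both sides (y), tabs at 25-37 mm along +x and -x (50 mm free between); flares to 18 mm above, 13 mm aside; throat 15 mm wide, 7.6 mm above origin. Barrel snaps in pressed down by 10-20 N; +-5 mm play along x
- clip2 (a point): clip 2, 120 deg anticlockwise from the turret's x. Origin: middle of a clipped barrel, 26 mm above deck, 95 mm from turret axis; x outward along the barrel, z up. Spring fingers at both sides (y), tabs at 25-37 mm along +x and -x (50 mm free between); flares to 18 mm above, 13 mm aside; throat 15 mm wide, 7.6 mm above origin. Barrel snaps in pressed down by 10-20 N; +-5 mm play along x
- clip3 (a point): clip 3, 180 deg anticlockwise from the turret's x. Origin: middle of a clipped barrel, 26 mm above deck, 95 mm from turret axis; x outward along the barrel, z up. Spring fingers at both sides (y), tabs at 25-37 mm along +x and -x (50 mm free between); flares to 18 mm above, 13 mm aside; throat 15 mm wide, 7.6 mm above origin. Barrel snaps in pressed down by 10-20 N; +-5 mm play along x
- clip4 (a point): clip 4, 240 deg anticlockwise from the turret's x. Origin: middle of a clipped barrel, 26 mm above deck, 95 mm from turret axis; x outward along the barrel, z up. Spring fingers at both sides (y), tabs at 25-37 mm along +x and -x (50 mm free between); flares to 18 mm above, 13 mm aside; throat 15 mm wide, 7.6 mm above origin. Barrel snaps in pressed down by 10-20 N; +-5 mm play along x
- clip5 (a point): clip 5, 300 deg anticlockwise from the turret's x. Origin: middle of a clipped barrel, 26 mm above deck, 95 mm from turret axis; x outward along the barrel, z up. Spring fingers at both sides (y), tabs at 25-37 mm along +x and -x (50 mm free between); flares to 18 mm above, 13 mm aside; throat 15 mm wide, 7.6 mm above origin. Barrel snaps in pressed down by 10-20 N; +-5 mm play along x
- jar: the glass storage jar, 72 mm wide, 110 mm high, belongs where it stands; origin under its middle
- bowl: the blue bowl, 110 mm wide, 50 mm high, belongs where it stands; origin under its middle
- mug: the white mug, 76 mm wide, 90 mm high, belongs where it stands; origin under its middle
- canister: the green tin, 70 mm wide, 120 mm high, belongs where it stands; origin under its middle
Things that resemble listed ones, but are neither listed nor needed, are in the scene too. Leave any blue or purple look-alike of the torch1 alone.

How it is judged:
By the outcome, as a careful person would: the job done as asked, in the order asked, and still so for the second after the job is handed in, with the robot touching nothing.
Of torch0, torch1, torch2, torch3 only 3 to 4 are there at a start; the rules pass over those that are not, and their reading is None.
At some moment in a run one of torch0, torch1, torch2, torch3 may be knocked a few centimetres aside while the robot is not near it.
Once in a run the grip may slacken for a moment while it holds something.
It also fails if it takes over 210 s, if anything falls off the work surface, if the arm or the gripper's body presses on something with over 40 N, if the wrist force passes 120 N, or if a joint passes its speed limit or range.

### The arm

A 6-joint arm with a two-finger parallel gripper is mounted at the origin on the work surface. World frame = base frame: x ahead of the robot, y to its left, z up, the work surface at z = 0. Lengths are in mm, angles in rad, forces in N, time in s.
With the tool pointing down it reaches from about 275 to 850 mm from the base axis. Payload 19 kg.
Tool frame: the origin (TCP) lies on the mounting face of the last link; the fingertips stand 173 mm ahead of it and the grasp point (between the pads) lies 155 mm ahead of it (nose_length is the distance from the TCP to the fingertips, in mm); z points along the fingers, y is the line along which they close (so a half turn about z gives the same grasp; the last joint's range is limited). The gripper opens to 85 mm and grips with 20 to 120 N. Pads are 22 mm wide; open, the fingers measure 114 mm over their backs; the gripper's body (76 mm by 85 mm) begins 54 mm behind the grasp point. The pads swing forward as they close: fully open they stand 13 mm farther back than shut.
Start: joints at [0.995, 0.15, 1.437, -0, 1.554, -0.134], TCP at [245.861, 519.773, 404.667] pointing down, gripper open.
Joint ranges: [-2.8, 2.8], [-0.68, 2.1], [0.12, 2.68], [-1.39, 4.53], [0.16, 2.79], [-2.81, 2.81]. Speed limits (rad/s): [1.89, 1.89, 2.22, 3.01, 3.01, 3.01].

### API

Orientations are given as a unit quaternion [x, y, z, w].
In Python, from rig import * gives the robot as it stands. Calls block until the motion is done:
- move_pose(position, orientation): joint-space move of the TCP to a pose.
- move_linear(position, ori=None, feed=150): straight line of the TCP; ori=None keeps the orientation; feed is the mean speed in mm/s.
- move_j(angles): joint-space move.
- grip(opening, force=None): finger opening in mm; force is the grip in N (None keeps the last); returns when the fingers have stopped.
- hold(seconds).
- solve_ik(position, orientation): joint angles nearest the present ones, or None.
- sense(): the state.
- grab_frame(name): name is "side" or "top"; returns the picture (400x640x3 uint8, red, green, blue); there is no depth.
- calibration(name): a dict with "fx", "fy", "cx", "cy" (pixels), "dist" ([k1, k2, p1, p2, k3] as OpenCV has them; the pictures are not rectified), "pose" (4x4, takes a point from camera to world coordinates). Camera axes: x right, y up, looking along -z (the intrinsics and any distortion apply to the point x, -y, -z); pixel columns grow to the right and rows downward; lengths in mm; the calibration is good to about 2 mm. A picture is of the moment at which its call begins. calibration takes no time and is no camera call.
A pose or a line that the arm cannot do raises Unreachable and nothing moves.
- job_done(): hands the job in; it is judged then, once.
Trained networks look in the newest picture that a camera, given by its name, has taken for a name from the list of things; names that differ only in an ending like _2 or _b are one class to them, and where a whole thing is asked for, a point or a joint stands for the part that bears it (a point fixed in the world has none). Each returns a list of dicts, best first, with "confidence" (0 to 1); they miss things now and then, are a little off and sometimes report something else, mostly with a low value. They report only what shows in the picture. A call takes as long as a camera call. They do not tell look-alikes from the thing itself.
- outline_of(camera, name): "region" (400x640 bool, what is visible of it).
- landmark_of(camera, name): "at" ([x, y, z] in mm, in world coordinates, good to about 4 mm: a listed point, or the origin of a listed thing).
The state is a dict: "time": time; "q": joint angles; "qd": joint speeds; "effort": joint torques, N m; "position": TCP position; "eef_rot": TCP orientation; "wrist_force": force on the tool from outside, world axes, zero at the start; "torque": the same for the moment, N m; "gripper_width": finger opening in mm; "gripper_force": force on a finger pad.
Only numpy, scipy, OpenCV 4.12 (cv2) and the standard library are available. Lean on these libraries where they do the work, as an engineer would, in place of code of your own. Each camera call takes 0.05 s, during which the arm holds its last target. There are 200 camera calls.

## Working session

There is one attempt and no reset: what is moved stays moved. The work goes in short steps, each a Python script; the robot and the scene stay as the last script left them, time stands still between calls to the robot, and variables do not carry over. Pictures are saved under pics/ and viewed, at most 14 in all, crops included, and the job is handed in when it is done.

```bash
mkdir -p pics; ls; python3 - <<'E'
from rig import *
import cv2
for n in("top","side"):
    im=grab_frame(n); cv2.imwrite(f"pics/{n}0.png",im[:,:,::-1])
    c=calibration(n); print(n,c["fx"],c["dist"],c["pose"])
    for k in ("torch0","stand","knob","clip0","turret","jar","bowl","mug","canister","opening","torch0_lens"):
        try: print(k,[(round(d["confidence"],2),[round(float(v)) for v in d["at"]]) for d in landmark_of(n,k)][:8])
        except Exception as e: print(k,e)
print(sense()["time"])
E
```

```text
pics
top 397.41017502098697 [-0.09801309  0.          0.          0.          0.        ] [[-1.94147045e-02  9.93267764e-01 -1.14202535e-01  3.76034063e+02]
 [-9.99654752e-01 -1.72619633e-02  1.98091043e-02  4.51278701e+01]
 [ 1.77043848e-02  1.14547695e-01  9.93259976e-01  1.26422430e+03]
 [ 0.00000000e+00  0.00000000e+00  0.00000000e+00  1.00000000e+00]]
torch0 [(0.86, [623, 172, 9]), (0.71, [607, 292, 12]), (0.62, [442, 367, 14]), (0.58, [432, 178, 14]), (0.54, [566, 519, 11])]
stand []
knob [(0.78, [547, -186, 134]), (0.3, [504, 337, 12])]
clip0 [(0.91, [602, -108, 74]), (0.79, [454, -178, 78]), (0.73, [488, -262, 76]), (0.73, [581, -275, 79]), (0.69, [510, -96, 78]), (0.61, [643, -195, 76]), (0.57, [623, 171, 12]), (0.41, [442, 365, 13])]
turret [(0.79, [546, -185, 5]), (0.44, [419, 550, 0]), (0.3, [546, -187, 135])]
jar [(0.91, [272, 323, 2])]
bowl []
mug [(0.98, [759, 249, 0]), (0.41, [455, -176, 76])]
canister [(0.61, [334, -480, 0])]
opening [(0.59, [452, -172, 74])]
torch0_lens [(0.83, [361, 158, 13])]
side 416.4285094338638 [-0.03649673  0.          0.          0.         
[... 302 characters left out ...]
 522, 10]), (0.53, [438, 358, 14]), (0.5, [605, 298, 10]), (0.49, [429, 174, 10]), (0.47, [619, 169, 12])]
stand [(0.77, [549, -189, -1])]
knob [(0.94, [546, -188, 128]), (0.69, [605, -112, 75])]
clip0 [(0.98, [642, -196, 73]), (0.95, [586, -272, 76]), (0.88, [488, -261, 76]), (0.75, [506, -97, 74]), (0.74, [452, -179, 78]), (0.67, [604, -112, 79]), (0.19, [450, -176, 79])]
turret [(0.64, [549, -188, 1]), (0.34, [589, -270, 75]), (0.3, [508, -99, 75])]
jar [(0.78, [273, 326, 1]), (0.43, [503, -98, 74])]
bowl [(0.71, [418, 552, 1])]
mug [(0.55, [450, -176, 76])]
canister [(0.71, [341, -476, 0])]
opening [(0.84, [451, -178, 78]), (0.26, [365, 157, 10])]
torch0_lens [(0.75, [365, 153, 10])]
1.2
```

View pics/top0.png

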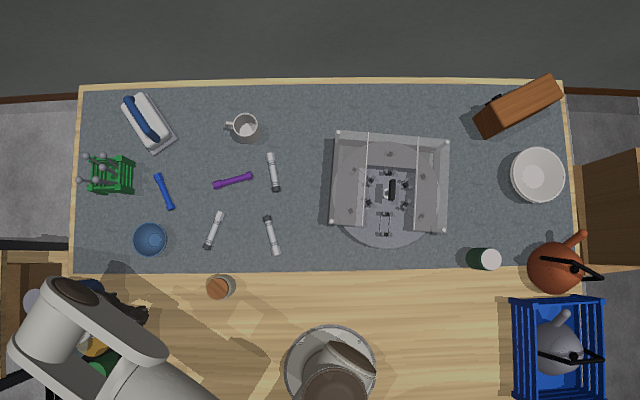

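View pics/side0.png

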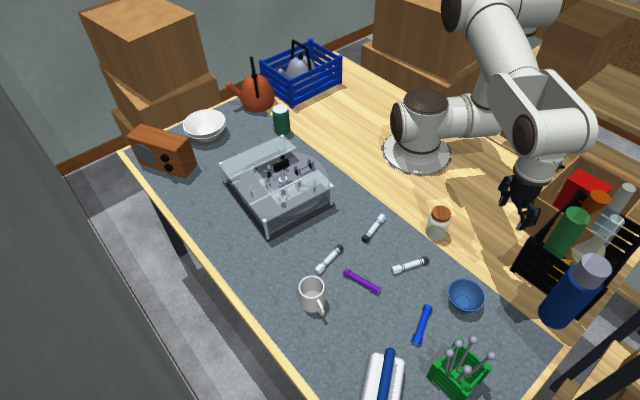

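The side view agrees with the top one. The silver torches are at top (273,172), (214,230) and (271,235). Things that could be taken for them are the purple one at (233,180), the blue one at (164,191) and the blue handle at (145,118). I choose the three silver ones and check them in a crop.

```bash
python3 - <<'E'
import cv2,numpy as np
t=cv2.imread("pics/top0.png")
a=cv2.resize(t[150:260,195:295],None,fx=4,fy=4,interpolation=2); b=cv2.resize(t[145:255,335:435],None,fx=4,fy=4,interpolation=2)
cv2.imwrite("pics/crop0.png",np.hstack([a,b])[:600,:800])
E
```

```text
(no output)
```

View pics/crop0.png

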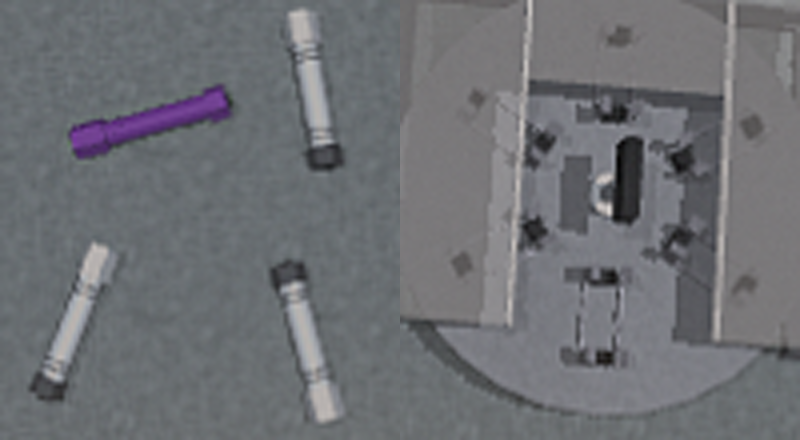

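The crop shows three bare silver torches with dark tails. Full-frame tail positions are about (276,189) for A, (207,247) for B and (267,218) for C. The purple look-alike is clearly different, and all six clips are empty. Next is a fine measurement of the torches and the stand.

```bash
cat > h.py <<'E'
from rig import *
import cv2, numpy as np
from scipy.spatial.transform import Rotation as R
from scipy.optimize import least_squares
def plane(cam,uv,z):
    c=calibration(cam); K=np.array([[c["fx"],0,c["cx"]],[0,c["fy"],c["cy"]],[0,0,1.]])
    p=cv2.undistortPoints(np.float64(uv).reshape(-1,1,2),K,np.array(c["dist"],float)).reshape(-1,2)
    T=np.array(c["pose"]); d=np.c_[p[:,0],-p[:,1],-np.ones(len(p))]@T[:3,:3].T
    return T[:3,3]+d*((z-T[2,3])/d[:,2])[:,None]
def torches(cam):
    "list of (origin xy, yaw of x towards the lens, saturation, length)"
    im=grab_frame(cam); out=[]
    hsv=cv2.cvtColor(im,cv2.COLOR_RGB2HSV)
    for d in outline_of(cam,"torch0"):
        if d["confidence"]<.25: continue
        v,u=np.nonzero(d["region"])
        if len(u)<60: continue
        P=plane(cam,np.c_[u,v],12)[:,:2]; m=P.mean(0)
        ax=np.linalg.svd(P-m,full_matrices=False)[2][0]; t=(P-m)@ax; s=(P-m)@np.array([-ax[1],ax[0]])
        lo,hi=np.percentile(t,[.5,99.5]); val=hsv[v,u,2].astype(float)
        if val[t>hi-14].mean()<val[t<lo+14].mean(): pass_=1
        else: pass_=-1
        # pass_=1: dark end at hi, lens at lo
        x=-ax*pass_; mid=m+ax*(lo+hi)/2+np.array([-ax[1],ax[0]])*np.median(s)
        out.append((mid-5*x,np.arctan2(x[1],x[0]),float(np.median(hsv[v,u,1])),hi-lo,round(d["confidence"],2)))
    return out
def ori(yaw): # tool down, tool y (closing line) at right angles to direction yaw
    return (R.from_euler("z",yaw)*R.from_quat([1,0,0,0])).as_quat()
def best(p,yaw):
    "orientation among the two half turns with joint 6 best inside its range"
    c=[]
    for k in (0,np.pi):
        q=solve_ik(p,ori(yaw+k))
        if q is not None: c.append((abs(q[5]),yaw+k))
    return min(c)[1]
def tcp(xy,zg): return [float(xy[0]),float(xy[1]),zg+155.]
E
python3 - <<'E'
from h import *
np.set_printoptions(precision=1,suppress=True)
for cam in ("top","side"):
    for t in torches(cam): print(cam,t[0],round(np.degrees(t[1]),1),t[2],round(t[3]),t[4])
allp=[]
for cam in ("top","side"):
    for k in ("clip0","knob"):
        for d in landmark_of(cam,k):
            p=np.array(d["at"])
            if d["confidence"]>.4: allp.append((k,cam,p))
kn=np.mean([p for k,c,p in allp if k=="knob" and abs(p[2]-131)<15],0)
C=np.array([p for k,c,p in allp if k=="clip0" and abs(np.hypot(*(p[:2]-kn[:2]))-95)<15])
def res(v):
    a=np.arctan2(C[:,1]-v[1],C[:,0]-v[0]); s=np.round((a-v[2])/(np.pi/3))*np.pi/3+v[2]
    return np.r_[C[:,0]-v[0]-95*np.cos(s),C[:,1]-v[1]-95*np.sin(s), (kn[:2]-v[:2])]
r=least_squares(res,[kn[0],kn[1],-.1],x_scale=[1,1,.01]); print(len(C),kn,r.x[:2],np.degrees(r.x[2]),res(r.x))
# clip/opening yaw by cover edges left to picture
print(sense()["time"])
E
```

```text
top [439.1 360.5] -22.7 14.0 120 0.85
top [566.  516.8] 24.6 184.0 131 0.73
top [599.8 306.5] -75.3 142.0 130 0.7
top [430.  175.9] -165.1 12.0 124 0.6
top [619.  168.1] 10.1 17.0 126 0.59
side [431.6 174.9] -164.7 33.0 140 0.74
side [621.7 168. ] 10.7 32.0 132 0.74
side [574.4 522.6] -155.6 220.0 138 0.59
side [440.2 361.4] -21.0 31.0 133 0.56
side [ 506.6 -188.9] -117.0 34.0 329 0.31
12 [ 546.4 -186.1  127.8] [ 547.2 -185.9] -6.2888629150289574 [-0.1 -0.2 -0.8  0.2  3.3 -5.  -1.9 -1.  -3.2  2.7  5.3  1.6  2.8 -2.4
 -3.5 -1.  -1.5 -0.5  0.  -1.8 -0.   2.   1.5  4.6 -0.8 -0.2]
1.6
```

```bash
cat >> h.py <<'E'
CEN=np.array([547.2,-185.9]); SY=np.radians(-6.3); OPY=SY+np.pi
OPEN=CEN+95*np.array([np.cos(OPY),np.sin(OPY)]); ZG=20; DZ=ZG-12
def ang(a): return (a+np.pi)%(2*np.pi)-np.pi
def pick(xy,yaw,force=100):
    for k in (0,np.pi):
        a=solve_ik(tcp(xy,180),ori(yaw+k)); b=solve_ik(tcp(OPEN,180),ori(OPY+k))
        print("k",k,None if a is None else round(a[5],2),None if b is None else round(b[5],2))
        if a is not None and b is not None: break
    else: raise SystemExit("no turn")
    move_pose(tcp(xy,180),ori(yaw+k)); grip(50,force)
    move_linear(tcp(xy,60),feed=250); move_linear(tcp(xy,ZG),feed=80)
    print("down",np.round(sense()["wrist_force"],1))
    grip(0,force); print("w",sense()["gripper_width"],sense()["gripper_force"])
    move_linear(tcp(xy,180),feed=200)
    s=sense(); print("lift w",s["gripper_width"],s["gripper_force"],np.round(s["wrist_force"],1))
    if s["gripper_width"]<15: raise SystemExit("lost")
    move_pose(tcp(OPEN,180),ori(OPY+k)); move_linear(tcp(OPEN,76+DZ+30),feed=150)
    s=sense(); print("hover w",s["gripper_width"],"t",s["time"],"k",k)
    return k
def look(n):
    for cam in ("top","side"):
        im=grab_frame(cam); print(cam,[(round(d["confidence"],2),np.round(d["at"])) for key in ("torch0","torch0_lens") for d in landmark_of(cam,key) if d["confidence"]>.3])
        cv2.imwrite(f"pics/{n}_{cam}.png",im[:,:,::-1])
E
python3 - <<'E'
from h import *
pick(np.array([430.7,175.5]),np.radians(-165))
look("hc")
a=cv2.imread("pics/hc_top.png")[120:270,320:470]; b=cv2.imread("pics/hc_side.png")[110:260,190:350]
cv2.imwrite("pics/hc.png",np.hstack([cv2.resize(a,(390,390),interpolation=2),cv2.resize(b,(400,390),interpolation=2)]))
E
```

```text
k 0 -1.61 -1.99
down [-0.  -0.   0.4]
w 16.22852415460149 97.60516047477722
lift w 16.311327615066975 97.79279351234436 [ 0.3  0.8 -2.2]
hover w 16.37315233688948 t 8.075 k 0
top [(0.81, array([443., 362.,  14.])), (0.75, array([609., 293.,  13.])), (0.67, array([623., 172.,  12.])), (0.53, array([566., 520.,   9.])), (0.48, array([ 455., -173.,  109.])), (0.58, array([ 382., -166.,  107.]))]
side [(0.69, array([567., 522.,  12.])), (0.69, array([ 453., -177.,   73.])), (0.66, array([440., 358.,  11.])), (0.62, array([622., 168.,   8.])), (0.62, array([ 450., -174.,   78.])), (0.54, array([603., 298.,  14.])), (0.5, array([510., -98.,  72.])), (0.44, array([ 452., -175.,  107.])), (0.69, array([ 386., -173.,  104.]))]
```

View pics/hc.png

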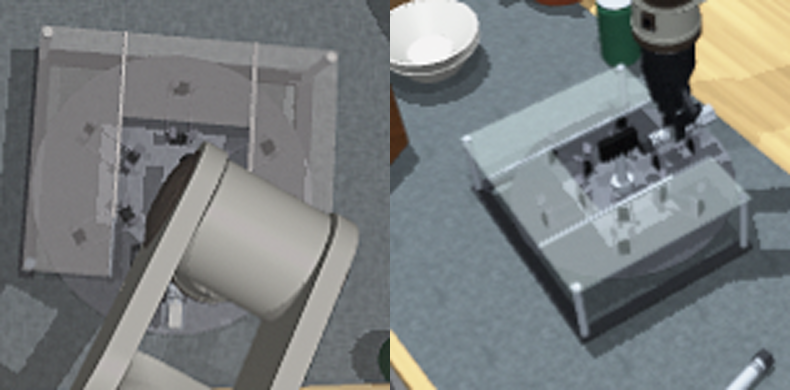

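Holding torch C over the opening: lens seen at about (384,-170) against (385,-168) expected. Now I press it in step by step, watching the force.

```bash
cat >> h.py <<'E'
def press(zaxis_end=75):
    za=100; top=0
    while za>zaxis_end:
        za-=2; move_linear(tcp(OPEN,za+DZ),feed=40); s=sense(); f=np.array(s["wrist_force"])
        print(za,np.round(f,1),np.round(s["torque"],2),round(s["gripper_width"],1))
        if abs(f[2])>60 or np.hypot(f[0],f[1])>30: print("stop"); return False
    return True
E
python3 - <<'E'
from h import *
press()
E
```

```text
98 [ 0.2 -0.7 -0.9] [ 0.02 -0.01  0.01] 16.8
96 [ 0.4  0.4 -1.1] [-0.05 -0.    0.  ] 16.6
94 [-0.7  0.2 -1.1] [-0.   -0.02 -0.02] 16.7
92 [ 1.6 -0.2  3.7] [ 0.16 -0.09  0.1 ] 16.6
90 [1.4 1.3 8.1] [ 0.13 -0.18  0.12] 16.6
88 [2.5 1.6 7.8] [ 0.14 -0.33  0.11] 16.4
86 [3.5 1.4 7.3] [ 0.08 -0.56  0.14] 16.1
84 [ 6.4 -0.5  2.7] [ 0.06 -0.95  0.09] 16.5
82 [ 7.9 -0.6 -1.4] [-0.02 -1.15  0.11] 16.5
80 [ 6.7  0.3 -4.9] [-0.09 -1.19  0.07] 16.5
78 [ 5.2 -0.6 -7.6] [-0.03 -0.75  0.04] 16.3
76 [-3.5  1.7 10.9] [0.22 0.63 0.11] 16.2
74 [-16.6   3.8  40.2] [0.64 2.63 0.16] 16.4
```

```bash
cat >> h.py <<'E'
def release():
    grip(40); p=sense()["position"]; move_linear([p[0],p[1],180+155.],feed=150)
    s=sense(); print("rel",np.round(s["wrist_force"],1),s["gripper_width"],s["time"])
def turn(barang,sgn=1,deg=60,zg=134):
    "bar angle now (rad, world); turn by sgn*deg"
    d=sgn*np.radians(deg); c=[]
    for k in (0,np.pi):
        a=solve_ik(tcp(CEN,zg),ori(barang+k)); b=solve_ik(tcp(CEN,zg),ori(barang+k+d))
        if a is not None and b is not None and abs(b[5]-a[5]-(-d))<.3: c.append((max(abs(a[5]),abs(b[5])),k))
        else: print(k,a,b)
    k=min(c)[1]; y=barang+k
    move_pose(tcp(CEN,220),ori(y)); grip(50,60); move_linear(tcp(CEN,zg),feed=150)
    print("knob",np.round(sense()["wrist_force"],1)); grip(0,60)
    s=sense(); print("w",s["gripper_width"],np.round(s["wrist_force"],1))
    n=4
    for i in range(1,n+1):
        move_pose(tcp(CEN,zg),ori(y+d*i/n)); s=sense(); print(i,np.round(s["wrist_force"],1),np.round(s["torque"],2),round(s["gripper_width"],1))
    grip(50); move_linear(tcp(CEN,220),feed=200); print("t",sense()["time"])
E
python3 - <<'E'
from h import *
release()
turn(SY,1)
q=sense()["q"]; move_pose(tcp([430,175],220),ori(SY))
look("t1")
for cam in("top","side"): print([(round(d["confidence"],2),np.round(d["at"])) for d in landmark_of(cam,"knob")])
a=cv2.imread("pics/t1_top.png")[120:270,320:470]; b=cv2.imread("pics/t1_side.png")[110:260,190:350]
cv2.imwrite("pics/t1.png",np.hstack([cv2.resize(a,(390,390),interpolation=2),cv2.resize(b,(400,390),interpolation=2)]))
for t in torches("top")+torches("side"): print(t[0],round(np.degrees(t[1]),1),t[2],round(t[3]))
E
```

```text
rel [-0.1 -0.6 -0.7] 40.17494062606586 12.875
3.141592653589793 [-4.60781668e-01  2.21467720e-01  1.59195621e+00 -4.44089210e-16
  1.32816873e+00 -1.92162225e+00] None
knob [ 0.3 -0.2 -0.3]
w 13.244515984137243 [-0.2  3.6  6.2]
1 [-1.   6.1  7.2] [ 0.99  0.16 -0.26] 12.6
2 [-2.5  8.6  8.2] [1.45 0.37 0.12] 13.4
3 [-5.2 12.6 10.2] [1.86 0.67 0.35] 13.1
4 [-8.1 14.6 12.1] [2.2  1.17 0.02] 13.2
t 19.5833
top [(0.72, array([621., 172.,   7.])), (0.62, array([ 493., -263.,   80.])), (0.49, array([606., 292.,  15.]))]
side [(0.93, array([565., 523.,   8.])), (0.83, array([624., 168.,  11.])), (0.61, array([ 492., -262.,   74.])), (0.56, array([604., 294.,  12.])), (0.49, array([436., 359.,  12.]))]
[(0.73, array([ 548., -187.,  135.])), (0.42, array([ 544., -181.,   -2.]))]
[(0.73, array([ 547., -190.,  124.]))]
[599.96818761 305.30392179] -76.0 138.0 124
[567.73096321 517.89480838] 24.6 184.0 126
[574.06396996 522.39715553] -156.1 221.0 130
[624.87659063 167.73134389] 11.1 30.0 132
[438.53000717 361.18144228] -20.9 35.0 132
[603.79037144 304.32415193] -75.3 179.0 130
```

View pics/t1.png

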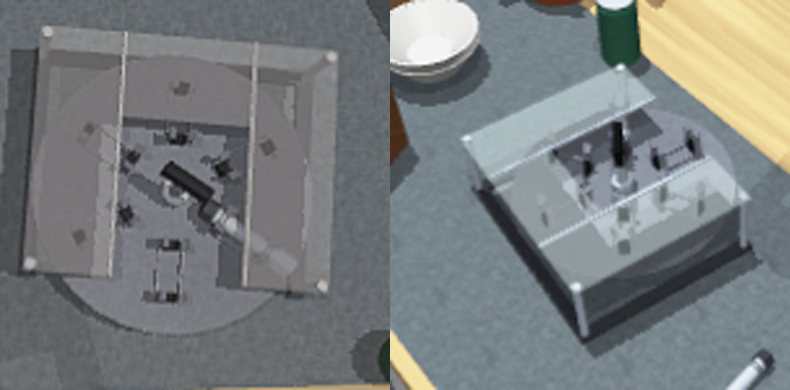

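Turn 1 worked: torch C is at about (493,-263), lens outward under the cover, with an empty clip in the opening. Torch B is next; the table shows only B and A left.

```bash
python3 - <<'E'
from h import *
pick(np.array([439.2,361.1]),np.radians(-21.7))
look("hb")
for i,d in enumerate([60]):
    for k in (0,np.pi): print([None if (a:=solve_ik(tcp(CEN,134),ori(SY+np.radians(x)+k))) is None else round(a[5],2) for x in (60,120,180)])
E
```

```text
k 0 2.5 -1.99
down [ 0.1 -0.2  0.1]
w 16.79751434429793 97.66026735305786
lift w 16.711319246822878 97.81347513198853 [ 0.1  0.2 -0.8]
hover w 16.682531052323405 t 29.8833 k 0
top [(0.85, array([566., 524.,   8.])), (0.67, array([607., 291.,  12.])), (0.56, array([624., 172.,  11.])), (0.51, array([ 456., -176.,  106.])), (0.58, array([ 547., -185.,  132.]))]
side [(0.82, array([563., 521.,  11.])), (0.78, array([605., 295.,  12.])), (0.63, array([ 449., -178.,  108.])), (0.62, array([ 487., -263.,   72.])), (0.53, array([621., 166.,  11.]))]
[np.float64(0.17), np.float64(-0.87), np.float64(-1.92)]
[None, np.float64(2.27), np.float64(1.22)]
```

```bash
python3 - <<'E'
from h import *
if press():
    release()
    turn(SY+np.radians(60),1)
    move_pose(tcp([520,180],220),ori(SY))
    look("t2")
    a=cv2.imread("pics/t2_top.png")[120:270,320:470]; b=cv2.imread("pics/t2_side.png")[110:260,190:350]
    cv2.imwrite("pics/t2.png",np.hstack([cv2.resize(a,(390,390),interpolation=2),cv2.resize(b,(400,390),interpolation=2)]))
    for t in torches("top")+torches("side"): print(t[0],round(np.degrees(t[1]),1),t[2],round(t[3]))
E
```

```text
98 [-0.9  0.2 -1.2] [-0.03  0.03  0.  ] 16.5
96 [ 0.5 -0.  -0.4] [-0.01 -0.02  0.02] 16.8
94 [ 0.4  0.5 -0.8] [ 0.33 -0.04  0.06] 16.4
92 [-1.6 -2.3  3.2] [-0.23  0.37 -0.1 ] 16.5
90 [-0.4 -3.3  5.2] [-0.49  0.19 -0.23] 16.8
88 [ 0.2 -3.8  5.6] [-0.52 -0.07 -0.35] 16.4
86 [ 2.2 -4.6  4.8] [-0.72 -0.51 -0.37] 16.4
84 [ 4.9 -5.  -0.2] [-0.83 -0.92 -0.49] 16.7
82 [ 5.  -5.2 -4.6] [-0.81 -0.94 -0.3 ] 16.3
80 [ 4.8 -3.4 -6.1] [-0.68 -0.82 -0.23] 16.1
78 [ 5.7 -2.9 -4.4] [-0.52 -0.45 -0.25] 16.3
76 [-1.7 -0.7 17.3] [-0.26  0.76 -0.16] 16.7
74 [-13.6   1.   45.7] [ 0.15  2.88 -0.1 ] 16.7
rel [-0.6 -0.9 -0.1] 39.92311372801782 34.6833
3.141592653589793 None [-4.60781668e-01  2.21467720e-01  1.59195621e+00 -4.44089210e-16
  1.32816873e+00  2.26716795e+00]
knob [0.  0.4 0.9]
w 13.384616194382684 [-14.    8.9  14.2]
1 [-14.5   9.4  14.7] [ 1.28  2.28 -0.16] 13.0
2 [-16.9   9.4  15. ] [1.39 2.42 0.26] 13.4
3 [-17.6   9.5  15.8] [1.36 2.61 0.4 ] 13.1
4 [-18.3   8.6  17. ] [1.35 2.84 0.05] 13.2
t 40.525
top [(0.64, array([566., 521.,   8.])), (0.58, array([ 588., -269.,   78.])), (0.55, array([ 496., -258.,   78.]))]
side [(0.7, array([564., 519.,  13.])), (0.54, array([ 490., -264.,   77.])), (0.52, array([606., 294.,  13.])), (0.5, array([621., 167.,  12.])), (0.45, array([ 583., -270.,   75.])), (0.52, array([ 342., -476.,   -1.])), (0.5, array([ 612., -340.,   77.]))]
[567.25730207 517.60395798] 25.0 181.0 128
[ 578.63207247 -260.82182013] -57.3 18.0 59
[623.62335866 167.5882936 ] 11.6 33.0 139
[572.81735602 521.89332747] -156.1 221.0 135
[604.26093301 303.05977872] -75.7 180.0 131
```

View pics/t2.png

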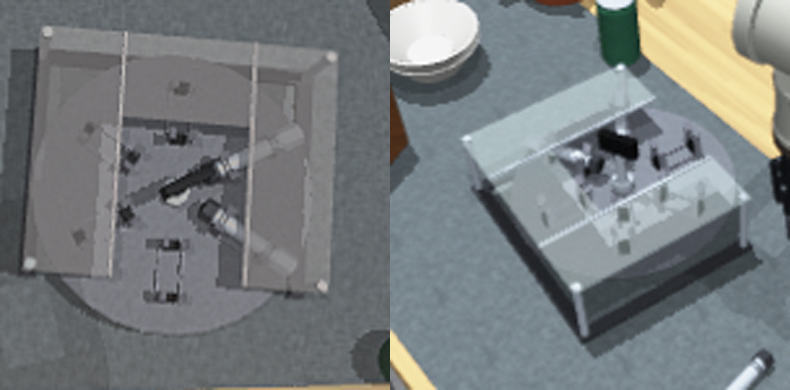

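Torches C and B are both clipped with lenses outward, and an empty clip stands in the opening. Torch A is next.

```bash
python3 - <<'E'
from h import *
pick(np.array([621.7,168.]),np.radians(11))
look("ha")
E
```

```text
k 0 1.52 -1.99
down [ 0.8 -0.1 -0.2]
w 16.525052798460603 97.64768600463867
lift w 16.85035229035244 97.73969650268555 [-0.2  0.1 -2. ]
hover w 16.703645150003098 t 50.4917 k 0
top [(0.62, array([ 452., -172.,  105.])), (0.6, array([607., 293.,  12.])), (0.56, array([566., 521.,   8.])), (0.38, array([ 586., -272.,   80.]))]
side [(0.63, array([565., 522.,  11.])), (0.58, array([ 449., -176.,  106.])), (0.55, array([ 580., -272.,   76.])), (0.52, array([ 491., -264.,   74.])), (0.41, array([ 450., -178.,   76.])), (0.41, array([ 611., -335.,   74.]))]
```

```bash
python3 - <<'E'
from h import *
if press():
    release()
    turn(SY+np.radians(120),1)
    move_pose(tcp([450,250],280),ori(SY))
    look("t3")
    a=cv2.imread("pics/t3_top.png")[120:270,320:470]; b=cv2.imread("pics/t3_side.png")[110:260,190:350]
    cv2.imwrite("pics/t3.png",np.hstack([cv2.resize(a,(390,390),interpolation=2),cv2.resize(b,(400,390),interpolation=2)]))
E
```

```text
98 [-0.3 -0.1 -1.9] [-0.02 -0.04  0.01] 16.8
96 [ 0.  -0.2 -0.3] [-0.03 -0.06 -0.01] 16.4
94 [-0.4 -1.2 -0.6] [-0.35  0.05 -0.07] 16.7
92 [1.9 0.5 1.6] [ 0.2  -0.29  0.22] 16.6
90 [1.5 0.3 5.6] [ 0.26 -0.17  0.16] 16.9
88 [3.3 1.4 6.3] [ 0.34 -0.32  0.19] 16.6
86 [4.1 1.9 6.7] [ 0.22 -0.51  0.18] 16.5
84 [5.6 1.6 2.7] [ 0.16 -0.91  0.19] 16.6
82 [ 7.4  1.2 -2.5] [ 0.15 -1.11  0.2 ] 16.3
80 [ 8.  -0.7 -4.7] [ 0.09 -1.16  0.11] 16.1
78 [ 4.6 -0.2 -8.2] [ 0.07 -0.69  0.1 ] 16.6
76 [-3.5  1.3 11.4] [0.35 0.63 0.13] 16.4
74 [-16.2   4.3  40. ] [0.8  2.7  0.21] 16.1
rel [-0.7 -0.1 -0.4] 39.83118593432405 55.2917
knob [0.4 0.3 0.3]
w 12.723281914265959 [-12.1  -3.1  10.8]
1 [-9.4 -1.7  8.8] [-0.3   1.37 -0.1 ] 13.4
2 [-8.3 -0.8  8.2] [0.02 1.06 0.45] 12.7
3 [-5.8  1.3  8.8] [0.28 0.92 0.57] 13.4
4 [-5.1  3.7  9. ] [0.64 0.83 0.1 ] 13.0
t 60.2583
top [(0.63, array([607., 294.,  13.])), (0.57, array([ 488., -256.,   72.])), (0.49, array([ 585., -270.,   80.])), (0.45, array([569., 519.,   6.])), (0.65, array([ 334., -480.,    0.]))]
side [(0.61, array([606., 296.,   8.])), (0.56, array([ 492., -259.,   74.])), (0.56, array([564., 522.,  12.])), (0.48, array([ 636., -196.,   78.])), (0.45, array([509., -96.,  76.])), (0.44, array([ 450., -176.,   75.]))]
```

View pics/t3.png

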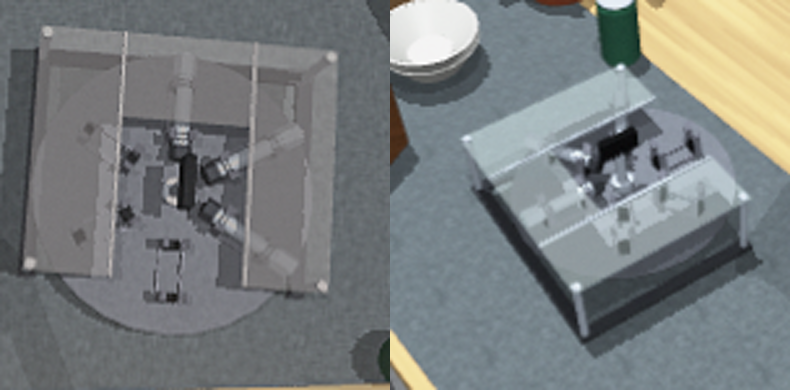

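View pics/t3_top.png

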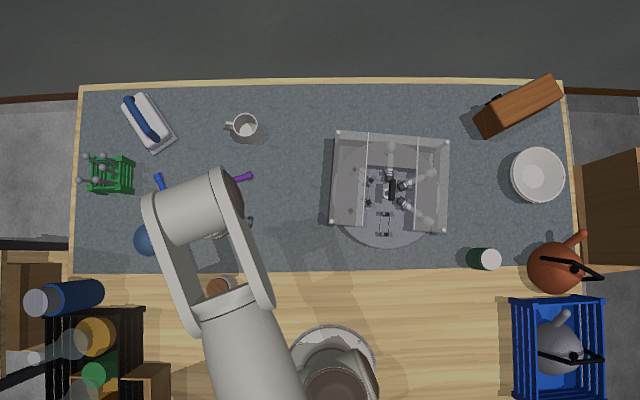

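View pics/t3_side.png

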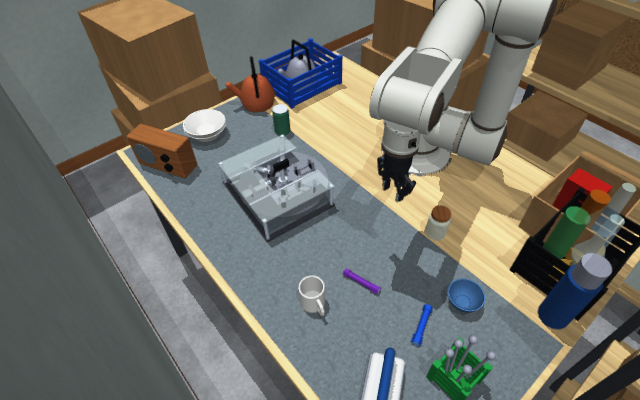

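All three torches show in the top crop as clipped with lenses outward under the cover, and an empty clip stands in the opening at about (384,222). No silver torch is left on the table, and the goods, the purple and the blue look-alikes are where they were. I'm handing the job in.

```bash
python3 -c "
from rig import *
print(job_done())"
```

```text
the job is handed in; nothing more can be done
None
```

I clipped all three torches found on the table under the cover, lenses outward, left an empty clip at the opening with the turret at its detent, and handed the job in after about 60 s of robot time; no verdict was returned.

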